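Top up the sprung plate magazine by feel

TASK

Lower the loose agar plate onto the pile in the plate magazine until you feel it touch, and press it down with a light push of about half a kilo (5 to 8 N) for half a second to seat it, edges in line with the pile. Let go, then set the steel follower weight upright on top of that plate, also in line, and let go. The height of the pile is not known beforehand: drop neither part, never push harder than about two kilos (20 N), and leave the tape roll, the marker and the two specimen cups near the work where they are.

Things in the scene. Friction and masses are not known exactly. Their poses are not given: they have to be found in the camera images.
- magazine: plate magazine, fixed to the worktop: a square open-topped white sleeve 92 x 92 mm on a dark foot 112 x 112 x 8 mm, rim 60 mm above the worktop; origin at worktop height on the sleeve's vertical axis, z up, x and y square to its sides. The pile of plates in it counts as part of it
- magazine_mouth (a point): middle of the magazine's mouth, at rim height. On this axis stands a pile of five agar plates (62 mm across) whose top is 85 to 145 mm above the worktop: the height varies and is not measured. The pile cannot shift sideways or tip, but is sprung: it yields about 1 mm for every 2 N of push, up to 30 mm, and rises again when let go
- plate: the loose agar plate: a flat round clear-white closed dish, 62 mm across, 16 mm high, 22 g, lying by itself flat on the open worktop to the left or right of the magazine (not the ones at the far left by the clipboard); its lid is the widest part (62 mm, from 4 to 16 mm above its underside), its foot is 58 mm across. Origin at the centre of its underside, z up. Grasp across the rim
- weight: the follower weight: a plain steel disc 60 mm across and 15 mm thick with an upright round knob 26 mm across on it, 50 mm high in all, 0.3 to 0.5 kg, standing on the worktop. Origin at the centre of its underside, z up along the knob. Grasp the knob, which is straight from 15 to 46 mm above the underside
- tape_roll: bystander: roll of tape lying flat, 69 mm across, 19 mm high, with a hole in the middle; origin at the centre of its underside
- marker: bystander: marker pen lying down, 138 mm long, 18 mm thick; origin at the centre of its underside, long axis y
- cup_a: bystander: specimen cup with screw lid, 66 mm across, 70 mm high, standing apart from the group of three farther left; the right one of two; origin at the centre of its underside
- cup_b: bystander: specimen cup with screw lid, 66 mm across, 70 mm high, standing apart from the group of three farther left; the left one of two; origin at the centre of its underside
- electrolyte_analyser: obstacle, fixed: the big beige analyser at the right on the worktop, about 0.4 m high; origin at worktop height; its front (towards the robot) is about 0.11 m from the origin, its left side 0.23 m left of the origin. Keep arm and gripper clear of it
Mind the look-alikes: they are no part of the job. What is shaped like the plate but blue is not meant.

How it is judged (in metres and radians):
On the way, in this order (a step that is already met when the one before it is completed fails the run):
1. the plate is pressed flat on the pile, in line with it, with at least 3 N for 0.3 s (contact force between plate and magazine above 3 N and horizontal distance between plate and magazine below 0.01 m and angle between plate's own z axis and vertical below 0.1 rad and height (world z) of plate above 0.07 m and contact force between weight and plate below 0.1 N), for 0.3 s.
2. the plate has been let go and rests on the pile (contact force between the fingers and plate below 0.05 N and contact force between plate and magazine above 0.05 N and horizontal distance between plate and magazine below 0.01 m), for 0.1 s.
3. the weight stands on the plate, in line with it (contact force between weight and plate above 2 N and horizontal distance between weight and magazine below 0.012 m and angle between weight's own z axis and vertical below 0.1 rad), for 0.2 s.
At the end, for the whole second after the job is handed in: The plate lies flat (within 4 degrees) on the pile, its centre within 10 mm of the magazine's axis; the weight stands upright (within 4 degrees) on that plate with its full load, its centre within 12 mm of the axis; both are at rest (horizontal distance between plate and magazine below 0.01 m and angle between each of plate, weight's own z axis and vertical below 0.07 rad and contact force between plate and magazine above 2 N and horizontal distance between weight and magazine below 0.012 m and contact force between weight and plate above 2 N and linear speed of each of plate, weight below 0.02 m/s); the robot touches nothing.
It fails at once if the plate is pushed against the pile or magazine with more than 22 N (contact force between plate and magazine above 22 N).
It fails at once if the weight is pushed against the plate or magazine with more than 22 N (contact force between weight and plate above 22 N or contact force between weight and magazine above 22 N).
It fails at once if the plate is dropped (moves faster than 0.3 m/s while the fingers do not hold it: a fall of about 5 mm) (contact force between the fingers and plate below 0.02 N and linear speed of plate above 0.3 m/s).
It fails at once if the weight is dropped (moves faster than 0.3 m/s while the fingers do not hold it: a fall of about 5 mm) (contact force between the fingers and weight below 0.02 N and linear speed of weight above 0.3 m/s).
It fails at once if the tape roll, the marker or a specimen cup is moved by more than 25 mm (distance of any of tape_roll, marker, cup_a, cup_b from where it was at the start of the episode above 0.025 m).
It also fails if it takes over 72 s, if anything falls off the work surface, if the arm or the gripper's body presses on something with over 40 N, if the wrist force passes 120 N, or if a joint passes its speed limit or range.

ROBOT

A 6-joint arm with a two-finger parallel gripper is mounted at the origin on a cart in front of the work surface, level with it; the furniture and walls round the work are solid. World frame = base frame: x ahead of the robot, y to its left, z up, the work surface at z = 0. Lengths are in m, angles in degrees, forces in N, time in s.
With the tool pointing down it reaches from about 0.375 to 0.9 m from the base axis. Payload 3.1 kg.
Tool frame: the origin (TCP) lies between the finger pads; the fingertips stand 17 mm ahead of it and the grasp point (between the pads) lies 2 mm behind it; z points along the fingers, x is the direction in which the jaws open and shut, and the axes are right-handed (so a half turn about z gives the same grasp; the last joint's range is limited). The gripper opens to 85 mm and grips with 20 to 120 N. Pads are 22 mm wide; open, the fingers measure 114 mm over their backs; the gripper's body (76 mm by 85 mm) begins 54 mm behind the grasp point. The pads swing forward as they close: fully open they stand 13 mm farther back than shut.
Start: joints at [57.554, 30.224, 82.088, -0, 67.689, -10.227], TCP at [0.236, 0.579, 0.248] pointing down, gripper open.
Joint ranges: [-176.69, 176.69], [-43.24, 126.21], [12.49, 139.97], [-82, 262], [0, 151.66], [-163.58, 163.58]. Speed limits (degrees/s): [159.86, 159.86, 180, 180, 180, 180].

INTERFACE

Orientations are given as [roll, pitch, yaw] about the fixed x, y, z axes, in that order (R = Rz(yaw) Ry(pitch) Rx(roll)).
In Python, from station import bot gives the robot as it stands.
- The arm moves only by the shell command python3 -m inch 'ROWS' [OPENING] [FORCE]. ROWS is JSON, a list of rows, each a list of 4 numbers: the shift along the world's x, y, z in mm, then the turn about the world's z in degrees. In form: [[x, y, z, yaw], ...]. A call has exactly 10 rows; each row is the pose to reach, as a shift and turn from the pose measured when the call began; what a row does not reach only later rows make up. A row lasts 1/8 s, in which the tool goes at most 62.5 mm and 10.7 degrees, less where a joint would pass 70% of its speed; a pose out of reach is approached as far as the arm can. A call with a gripper value outside its range is refused whole. OPENING is the gripper's target within -1 to 1 (fully open at 1, half-way at 0, shut at -1), set as the call begins (- or left out, the last holds). The fingers move at their own pace and stop on an object; FORCE is the grip in N (left out, the last holds). Time passes only in rows, so rows that repeat a pose let the fingers close, or fill a call up. It gives the time, the measured TCP pose, the force and the opening at its end, in the units of the state.
- bot.get_obs(): the state, without advancing time (a new reading comes with each control period).
- bot.snapshot(name): name is "side" or "top" or "wrist"; returns the picture (384x512x3 uint8, red, green, blue); there is no depth.
- bot.camera_info(name): a dict with "fx", "fy", "cx", "cy" (pixels), "R" (3x3) and "t" (3): a world point X has camera coordinates R X + t; the wrist camera has in their place "tool_from_camera" (4x4, takes a point from camera to tool coordinates, whose origin is the TCP and whose axes are the tool frame's). Camera axes: x right, y down, z forward; pixel columns grow to the right and rows downward; lengths in m; the calibration is good to about 2 mm. A picture is of the moment at which its call begins: read the wrist's pose just before it. camera_info takes no time and is no camera call.
- bot.job_done(): hands the job in, once; it reports no verdict.
Trained networks look in the newest picture that a camera, given by its name, has taken for a name from the list of things; names that differ only in an ending like _2 or _b are one class to them, and where a whole thing is asked for, a point or a joint stands for the part that bears it (a point fixed in the world has none). Each returns a list of dicts, best first, with "score" (0 to 1); they miss things now and then, are a little off and sometimes report something else, mostly with a low value. They report only what shows in the picture. A call takes as long as a camera call. They do not tell look-alikes from the thing itself.
- bot.find_in(camera, thing): "xyz" ([x, y, z] in m, in the coordinates of the camera as it stood for that picture, good to about 4 mm: the middle of the surface that is visible of it).
- bot.masks_of(camera, thing): "mask" (384x512 bool, what is visible of it).
The state is a dict: "clock": time; "qpos": joint angles; "joint_velocities": joint speeds; "joint_torque": joint torques, N m; "eef_pos": TCP position; "ee_rot": TCP orientation; "ft_force": force on the tool from outside, world axes, zero at the start; "torque": the same for the moment, N m; "finger_gap": finger opening in m.
Only numpy, scipy, OpenCV 4.12 (cv2) and the standard library are available. Lean on these libraries where they do the work, as an engineer would, in place of code of your own. Each camera call takes 0.05 s, during which the arm holds its last target.

## Working session

There is one attempt and no reset: what is moved stays moved. The work goes in short steps, Python scripts to look and compute and a shell command to move; the robot and the scene stay as the last step left them, time stands still between calls to the robot, and variables do not carry over. Pictures are saved under pics/ and viewed, and the job is handed in when it is done.

```bash
ls; mkdir -p pics; python3 - <<'E'
from station import bot
import cv2
o=bot.get_obs()
for k,v in o.items(): print(k,v)
for n in ("side","top","wrist"):
    im=bot.snapshot(n); cv2.imwrite(f"pics/{n}0.png",im[:,:,::-1])
    print(n,bot.camera_info(n))
E
```

```text
pics
clock 0.0
qpos [ 5.75549638e+01  3.02793539e+01  8.21545792e+01 -7.98955026e-04
  6.76878757e+01 -1.02259790e+01]
joint_velocities [-0.06623163  0.1034365  -0.16675258 -0.05921476 -0.06106103 -0.03610699]
joint_torque [ 1.39466642e-04 -4.42335677e+01 -1.78031731e+01 -4.45349451e-05
  8.27710668e-03 -2.56883261e-06]
eef_pos [0.23594814 0.57804318 0.24733943]
ee_rot [-1.79979102e+02  1.20004955e-01  6.77812687e+01]
ft_force [-0.07452889  0.19869705  0.86212848]
torque [-0.02531016  0.02636513  0.00872043]
finger_gap 0.08524301716969906
side {'fx': 360.6330646591725, 'fy': 360.6330646591725, 'cx': 259.3236870134344, 'cy': 184.08580615213717, 'R': array([[ 9.77571141e-01, -2.10604891e-01, -4.93534777e-04],
       [-9.73048969e-02, -4.49582333e-01, -8.87923129e-01],
       [ 1.86779069e-01,  8.68056050e-01, -4.59991601e-01]]), 't': array([-0.5237664 ,  0.1039701 ,  1.07362873])}
top {'fx': 420.372516512442, 'fy': 420.372516512442, 'cx': 247.4519683842274, 'cy': 196.49768474330102, 'R': array([[ 0.12839102, -0.99172292,  0.00117815],
       [-0.96644529, -0.12538485, -0.22419221],
       [ 0.22248428,  0.02764565, -0.97454423]]), 't': array([-0.07964594,  0.55645196,  1.2350998 ])}
wrist {'fx': 294.253502481617, 'fy': 294.253502481617, 'cx': 252.95841728063755, 'cy': 189.1891643717538, 'tool_from_camera': array([[ 9.99999986e-01,  1.31099497e-04,  1.00717971e-04,
        -4.65303183e-05],
       [-1.55196275e-04,  9.54360691e-01,  2.98656403e-01,
        -7.63151194e-02],
       [-5.69675686e-05, -2.98656415e-01,  9.54360698e-01,
        -1.26356599e-01],
       [ 0.00000000e+00,  0.00000000e+00,  0.00000000e+00,
         1.00000000e+00]])}
```

View pics/side0.png

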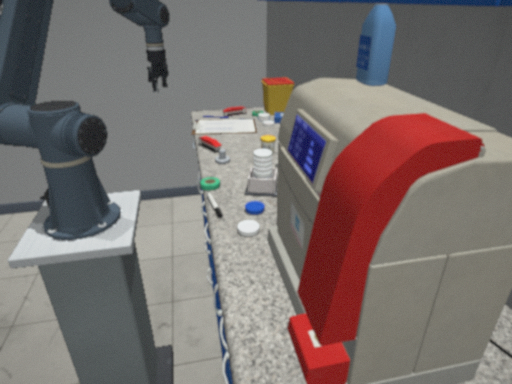

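View pics/top0.png

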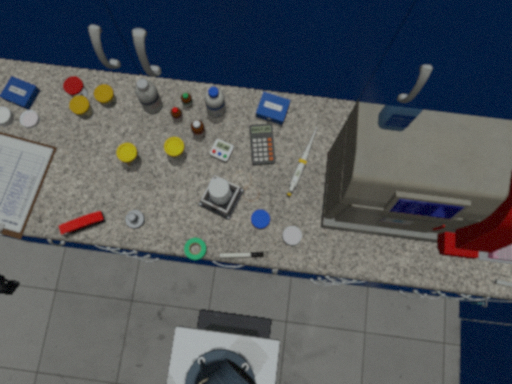

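```bash
cat > h.py <<'E'
from station import bot
import numpy as np, cv2
from scipy.spatial.transform import Rotation as Ro
def toworld(cam,p,o=None):
    c=bot.camera_info(cam); p=np.array(p)
    if cam=="wrist":
        o=o or bot.get_obs(); T=c["tool_from_camera"]
        q=T[:3,:3]@p+T[:3,3]
        return Ro.from_euler("xyz",o["ee_rot"],degrees=True).apply(q)+o["eef_pos"]
    return np.array(c["R"]).T@(p-np.array(c["t"]))
def ray(cam,u,v,z,o=None):
    c=bot.camera_info(cam)
    d=np.array([(u-c["cx"])/c["fx"],(v-c["cy"])/c["fy"],1.])
    a=toworld(cam,[0,0,0],o); b=toworld(cam,d,o)
    return a+(b-a)*(z-a[2])/(b[2]-a[2])
def proj(cam,X,o=None):
    c=bot.camera_info(cam)
    if cam=="wrist":
        o=o or bot.get_obs(); T=np.array(c["tool_from_camera"])
        q=Ro.from_euler("xyz",o["ee_rot"],degrees=True).inv().apply(np.array(X)-o["eef_pos"])
        p=T[:3,:3].T@(q-T[:3,3])
    else: p=np.array(c["R"])@np.array(X)+np.array(c["t"])
    return np.array([c["cx"]+c["fx"]*p[0]/p[2],c["cy"]+c["fy"]*p[1]/p[2]])
E
python3 - <<'E'
from h import *
for cam in ("top","side"):
  for n in ("plate","weight","magazine","tape_roll","marker","cup_a","electrolyte_analyser"):
    for r in bot.find_in(cam,n)[:6]:
        w=toworld(cam,r["xyz"]); print(cam,n,round(r["score"],2),w.round(3),proj(cam,w).round(0))
print(bot.get_obs()["clock"])
E
```

```text
top plate 0.63 [ 0.467 -0.161  0.019] [292. 235.]
top plate 0.59 [ 0.507 -0.053  0.015] [259. 219.]
top plate 0.25 [ 0.388 -0.011  0.015] [241. 254.]
top plate 0.22 [0.692 0.244 0.066] [174. 147.]
top weight 0.57 [0.454 0.33  0.015] [137. 220.]
top weight 0.33 [ 0.466 -0.159  0.018] [292. 235.]
top magazine 0.89 [0.549 0.07  0.056] [222. 198.]
top tape_roll 0.61 [0.385 0.132 0.019] [196. 249.]
top marker 0.73 [ 0.385 -0.011  0.019] [241. 255.]
top cup_a 0.78 [0.693 0.246 0.067] [173. 146.]
top cup_a 0.65 [0.649 0.391 0.068] [126. 154.]
side plate 0.84 [ 0.466 -0.173  0.017] [248. 228.]
side plate 0.71 [ 0.506 -0.064  0.018] [254. 206.]
side weight 0.7 [0.457 0.324 0.012] [223. 160.]
side magazine 0.67 [0.556 0.047 0.056] [262. 178.]
side cup_a 0.55 [0.653 0.367 0.056] [268. 142.]
0.85
```

Side: pile at about (262,165), white loose plate at (248,228), blue look-alike at (254,206), weight at (223,160). Top: loose plate at (292,235), magazine at (220,195), weight at (135,219), tape at (196,249), marker at (241,254), cups at (127,153) and (174,147). I'll move over the magazine for a closer look with the wrist camera.

```bash
python3 -m inch '[[32,-52,8,-6],[64,-104,16,-12],[96,-156,24,-18],[128,-208,32,-24],[160,-260,40,-30],[192,-312,48,-36],[224,-364,56,-42],[256,-416,60,-48],[285,-468,60,-52],[310,-515,60,-52]]' 1
python3 - <<'E'
from h import *
o=bot.get_obs(); im=bot.snapshot("wrist"); cv2.imwrite("pics/w1.png",im[:,:,::-1]); print(o["eef_pos"],o["ee_rot"],o["ft_force"])
for n in ("magazine","plate","weight"):
    for r in bot.find_in("wrist",n)[:6]:
        w=toworld("wrist",r["xyz"],o); print(n,round(r["score"],2),w.round(4),proj("wrist",w,o).round(0))
print([ray("top",u,v,0).round(3) for u,v in ((325,225),(323,233),(475,250))])
E
```

```text
clock: 2.1
eef_pos: [0.5473, 0.0615, 0.3086]
ee_rot: [180.0, -0.1, 15.7]
ft_force: [0.8, 0.4, 0.6]
finger_gap: 0.0851
[0.54733979 0.06149733 0.30862146] [ 1.79987600e+02 -5.63125471e-02  1.57097788e+01] [0.7721503  0.38567211 0.61915702]
magazine 0.62 [0.5569 0.0899 0.0607] [266. 140.]
plate 0.97 [ 0.4755 -0.1521  0.0169] [174. 267.]
plate 0.78 [ 0.5078 -0.0575  0.0158] [207. 219.]
[array([ 0.516, -0.263,  0.   ]), array([ 0.489, -0.259,  0.   ]), array([ 0.497, -0.739,  0.   ])]
```

View pics/w1.png

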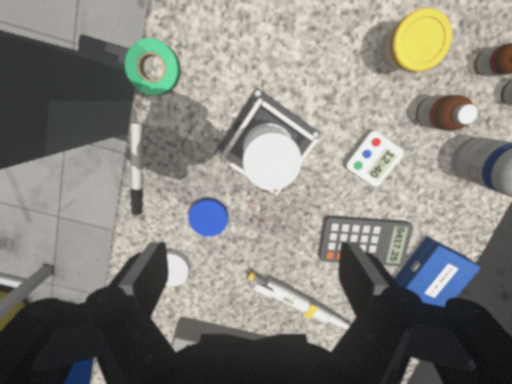

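```bash
python3 - <<'E'
import cv2
a=cv2.imread("pics/w1.png")[70:220,190:350]; cv2.imwrite("pics/w1z.png",cv2.resize(a,None,fx=4.5,fy=4,interpolation=cv2.INTER_CUBIC)[:600])
a=cv2.imread("pics/top0.png")[165:225,190:250]; cv2.imwrite("pics/t0z.png",cv2.resize(a,None,fx=9,fy=9,interpolation=cv2.INTER_CUBIC))
E
```

```text
(no output)
```

View pics/w1z.png

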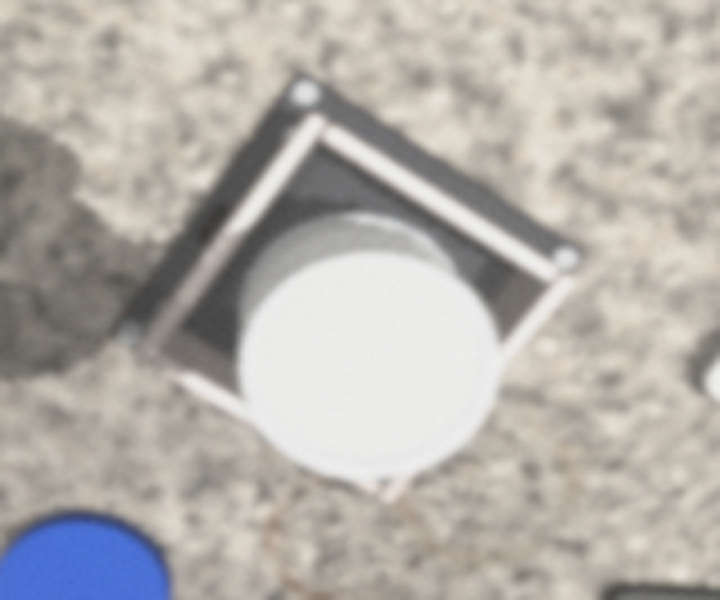

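View pics/t0z.png

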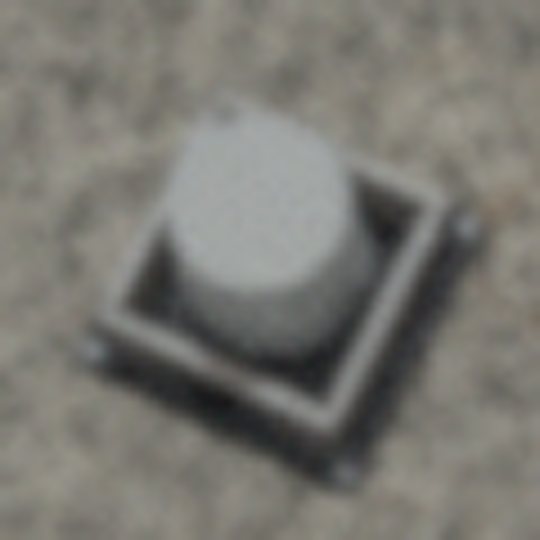

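```bash
python3 - <<'E'
from h import *
o={"eef_pos":np.array([0.54733979,0.06149733,0.30862146]),"ee_rot":[179.9876,-0.0563,15.70978]}
W=[ray("wrist",190+a/4.5,70+b/4,.06,o) for a,b in((318,115),(575,283),(388,497),(145,352))]
print(np.round(W,4), np.mean(W,0), [np.linalg.norm(W[i]-W[i-1]).round(4) for i in range(4)])
T=[ray("top",190+a/9,165+b/9,.06) for a,b in((103,318),(328,428),(445,195))]
print(np.round(T,4),(T[0]+T[2])/2,np.linalg.norm(T[0]-T[1]),np.linalg.norm(T[2]-T[1]))
for z in (.09,.1,.11,.12,.13,.14):
  print(z,ray("wrist",190+370/4.5,70+365/4,z,o),ray("top",190+262/9,165+200/9,z), 62/58.3*0+ (np.linalg.norm(ray("wrist",190+238/4.5,70+365/4,z,o)-ray("wrist",190+502/4.5,70+365/4,z,o))))
E
```

```text
[[0.5365 0.1356 0.06  ]
 [0.6205 0.1063 0.06  ]
 [0.5907 0.0236 0.06  ]
 [0.509  0.0519 0.06  ]] [0.56416628 0.07936272 0.06      ] [np.float64(0.0881), np.float64(0.089), np.float64(0.0879), np.float64(0.0864)]
[[0.5325 0.132  0.06  ]
 [0.5044 0.0501 0.06  ]
 [0.5907 0.0214 0.06  ]] [0.56160528 0.07669884 0.06      ] 0.0866344439091478 0.09102798470388654
0.09 [0.56879125 0.07086815 0.09      ] [0.57356139 0.08087887 0.09      ] 0.0699977810425952
0.1 [0.56756761 0.07272597 0.1       ] [0.57113633 0.07987572 0.1       ] 0.06796863422027685
0.11 [0.56634396 0.07458379 0.11      ] [0.56871126 0.07887258 0.11      ] 0.0659394873979586
0.12 [0.56512032 0.07644161 0.12      ] [0.5662862  0.07786943 0.12      ] 0.06391034057564035
0.13 [0.56389667 0.07829943 0.13      ] [0.56386113 0.07686629 0.13      ] 0.061881193753322
0.14 [0.56267303 0.08015725 0.14      ] [0.56143607 0.07586314 0.14      ] 0.05985204693100365
```

```bash
python3 -m inch '[[-10,-40,0,-6],[-25,-85,-10,-12],[-40,-130,-30,-18],[-60,-180,-55,-24],[-75,-215,-80,-26],[-75,-217,-95,-26],[-75,-217,-95,-26],[-75,-217,-95,-26],[-75,-217,-95,-26],[-75,-217,-95,-26]]' 1
python3 - <<'E'
from h import *
o=bot.get_obs(); im=bot.snapshot("wrist"); cv2.imwrite("pics/w2.png",im[:,:,::-1]); print(o["eef_pos"],o["ee_rot"],o["ft_force"])
for r in bot.find_in("wrist","plate")[:6]:
        w=toworld("wrist",r["xyz"],o); print(round(r["score"],2),w.round(4),proj("wrist",w,o).round(0))
for r in bot.masks_of("wrist","plate")[:3]:
    m=r["mask"].astype(np.uint8); c,_=cv2.findContours(m,0,2); c=max(c,key=cv2.contourArea)
    p=np.array([ray("wrist",u,v,.016,o)[:2] for u,v in c[:,0]],np.float32)
    print(round(r["score"],2),m.sum(),cv2.minEnclosingCircle(p),p.min(0),p.max(0))
E
```

```text
clock: 3.55
eef_pos: [0.4719, -0.1539, 0.2137]
ee_rot: [-180.0, -0.0, -10.3]
ft_force: [-0.7, 0.6, -1.2]
finger_gap: 0.0853
[ 0.47186563 -0.15386177  0.21374363] [-1.79984233e+02 -4.47512752e-02 -1.02969161e+01] [-0.73347776  0.62676843 -1.20791039]
0.76 [ 0.5107 -0.0607  0.0184] [274.  74.]
0.68 3034 ((0.5075956583023071, -0.055766358971595764), 0.031072372570633888) [ 0.47687292 -0.0859792 ] [ 0.53817266 -0.02519675]
0.66 2279 ((0.4673933684825897, -0.16016310453414917), 0.031584274023771286) [ 0.43694347 -0.19141816] [ 0.4985382  -0.12895678]
```

View pics/w2.png

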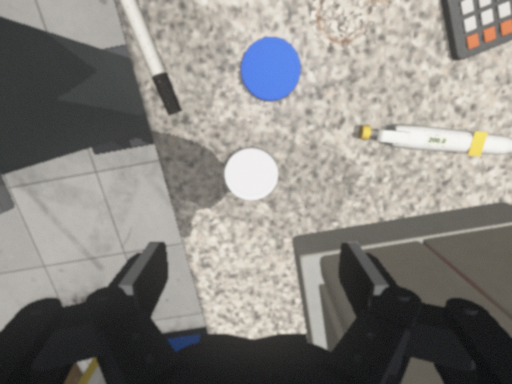

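```bash
python3 - <<'E'
from h import *
o=bot.get_obs()
for z in (0,.03,.1): print(z,ray("wrist",293,237,z,o).round(3),ray("wrist",510,205,z,o).round(3))
for r in bot.find_in("top","electrolyte_analyser"): print(r["score"],toworld("top",r["xyz"]))
print(ray("top",325,225,.0),ray("top",355,103,.4),ray("top",330,200,.2))
E
```

```text
0 [ 0.505 -0.255  0.   ] [ 0.774 -0.26  -0.   ]
0.03 [ 0.503 -0.24   0.03 ] [ 0.748 -0.244  0.03 ]
0.1 [ 0.499 -0.204  0.1  ] [ 0.689 -0.207  0.1  ]
[ 0.51573921 -0.26327793  0.        ] [ 0.74560032 -0.24243488  0.4       ] [ 0.55025474 -0.23774077  0.2       ]
```

```bash
python3 -m inch '[[-4.5,-6.5,-40,0],[-4.5,-6.5,-80,0],[-4.5,-6.5,-120,0],[-4.5,-6.5,-145,0],[-4.5,-6.5,-165,0],[-4.5,-6.5,-178,0],[-4.5,-6.5,-188,0],[-4.5,-6.5,-195,0],[-4.5,-6.5,-199,0],[-4.5,-6.5,-199,0]]' 1 40
python3 - <<'E'
from h import *
o=bot.get_obs(); im=bot.snapshot("wrist"); cv2.imwrite("pics/w3.png",im[:,:,::-1]); print(o["eef_pos"],o["ee_rot"],o["ft_force"])
E
```

```text
clock: 5.0
eef_pos: [0.4671, -0.1607, 0.0144]
ee_rot: [-180.0, -0.0, -10.3]
ft_force: [-0.5, 0.1, -0.0]
finger_gap: 0.0854
[ 0.46709707 -0.16074457  0.01435419] [-1.79970325e+02 -1.92155865e-03 -1.03451293e+01] [-0.46041459  0.11393827 -0.01486206]
```

View pics/w3.png

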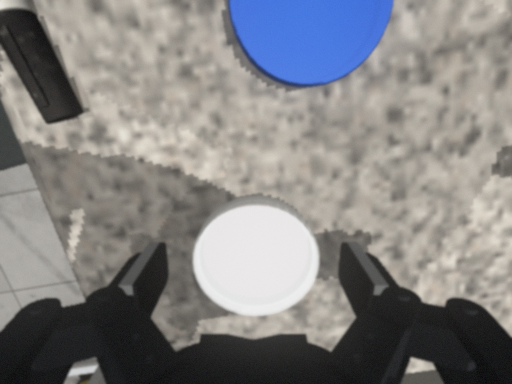

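```bash
python3 - <<'E'
from h import *
o=bot.get_obs()
print(proj("wrist",o["eef_pos"],o)); 
for r in bot.masks_of("wrist","plate")[:3]:
    m=r["mask"].astype(np.uint8); c,_=cv2.findContours(m,0,2); c=max(c,key=cv2.contourArea)
    p=np.array([ray("wrist",u,v,.016,o)[:2] for u,v in c[:,0]],np.float32)
    print(round(r["score"],2),m.sum(),cv2.minEnclosingCircle(p),p.min(0),p.max(0))
print([ray("wrist",257,259,.016,o), ray("wrist",194,259,.016,o),ray("wrist",319,259,.016,o),ray("wrist",257,205,.016,o)])
E
```

```text
[252.86149863 261.19740211]
0.9 11894 ((0.4684853255748749, -0.15909114480018616), 0.03274483606219292) [ 0.43738055 -0.19167762] [ 0.4989216 -0.127134 ]
0.56 11150 ((0.5076120495796204, -0.056506671011447906), 0.030778350308537483) [ 0.47741738 -0.0857999 ] [ 0.5377025  -0.05020562]
[array([ 0.46947716, -0.15906171,  0.016     ]), array([ 0.43970379, -0.15363019,  0.016     ]), array([ 0.49877842, -0.1644071 ,  0.016     ]), array([ 0.47432627, -0.13184648,  0.016     ])]
```

```bash
python3 -m inch '[[1,1,0,0],[1,1,0,0],[1,1,0,0],[1,1,0,0],[1,1,0,0],[1,1,0,0],[1,1,0,0],[1,1,0,0],[1,1,0,0],[1,1,0,0]]' -1 40
python3 - <<'E'
from h import *
o=bot.get_obs(); im=bot.snapshot("wrist"); cv2.imwrite("pics/w4.png",im[:,:,::-1]); print(o["eef_pos"],o["ee_rot"],o["ft_force"],o["finger_gap"])
im=bot.snapshot("side")[195:255,215:285]; cv2.imwrite("pics/s4.png",cv2.resize(im[:,:,::-1],None,fx=9,fy=9,interpolation=cv2.INTER_CUBIC))
E
```

```text
clock: 6.35
eef_pos: [0.4686, -0.1598, 0.0152]
ee_rot: [-180.0, -0.1, -10.3]
ft_force: [0.6, 0.9, 5.5]
finger_gap: 0.0598
[ 0.46855381 -0.15984454  0.0152364 ] [-1.79998452e+02 -8.98030670e-02 -1.03427690e+01] [0.6068369  0.91543525 5.51458264] 0.05981861186261019
```

View pics/w4.png

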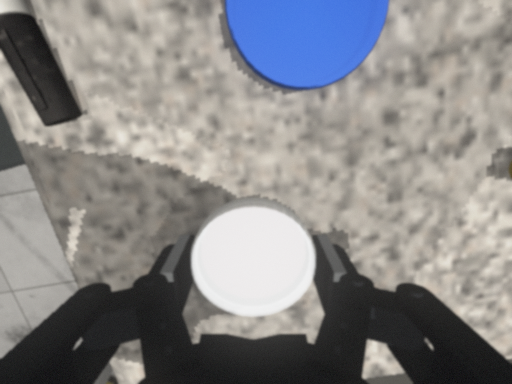

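View pics/s4.png

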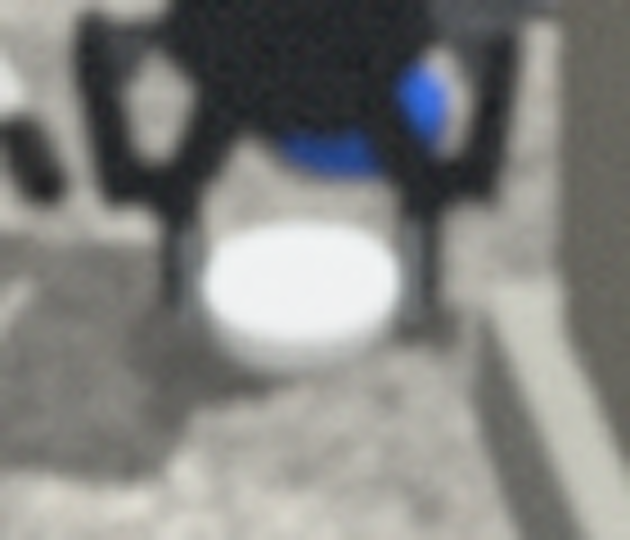

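Gripped at a 60 mm gap, but 5.5 N upward suggests the tips touch the worktop, so they'd be level with the pile edge. I'll regrip 5 mm higher.

```bash
python3 -m inch '[[0,0,0,0],[0,0,0,0],[0,0,0,0],[0,0,0,0],[0,0,2,0],[0,0,4,0],[0,0,5,0],[0,0,5,0],[0,0,5,0],[0,0,5,0]]' 0.7 40
python3 -m inch '[[0,0,0,0],[0,0,0,0],[0,0,0,0],[0,0,0,0],[0,0,0,0],[0,0,0,0],[0,0,0,0],[0,0,0,0],[0,0,0,0],[0,0,0,0]]' -1 40
```

```text
clock: 7.7
eef_pos: [0.4685, -0.1598, 0.0202]
ee_rot: [-180.0, -0.1, -10.3]
ft_force: [0.0, -0.0, 0.3]
finger_gap: 0.0726
clock: 8.95
eef_pos: [0.4686, -0.1598, 0.0205]
ee_rot: [180.0, -0.1, -10.3]
ft_force: [0.1, 1.3, 5.7]
finger_gap: 0.0599
```

```bash
python3 -m inch '[[0,0,3,0],[0,0,10,0],[0,0,30,0],[0,0,60,0],[0,0,95,0],[0,0,130,0],[0,0,165,0],[0,0,190,0],[0,0,200,0],[0,0,200,0]]' - 40
python3 - <<'E'
from h import *
o=bot.get_obs(); im=bot.snapshot("wrist"); cv2.imwrite("pics/w5.png",im[:,:,::-1]); print(o["eef_pos"],o["ee_rot"],o["ft_force"],o["finger_gap"])
im=bot.snapshot("side")[120:220,200:310]; cv2.imwrite("pics/s5.png",cv2.resize(im[:,:,::-1],None,fx=6,fy=6,interpolation=cv2.INTER_CUBIC))
E
```

```text
clock: 10.2
eef_pos: [0.4686, -0.1598, 0.2208]
ee_rot: [180.0, -0.1, -10.3]
ft_force: [-0.1, 0.1, -0.9]
finger_gap: 0.0594
[ 0.46856534 -0.15982018  0.22080179] [ 1.79978947e+02 -1.49021530e-01 -1.03422728e+01] [-0.11927323  0.12800027 -0.88798522] 0.05941301068069921
```

View pics/w5.png

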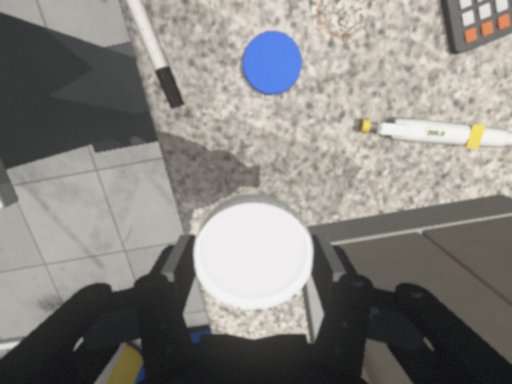

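View pics/s5.png

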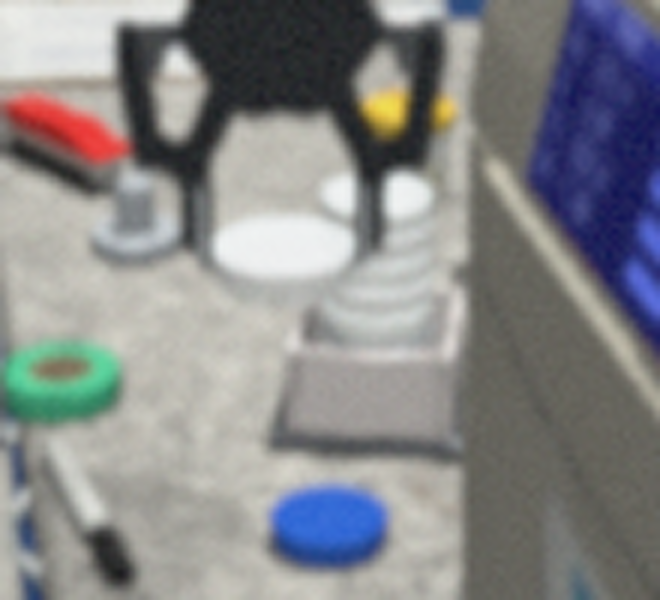

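```bash
python3 - <<'E'
from h import *
o=bot.get_obs(); z=o["eef_pos"][2]-.0045
for r in bot.masks_of("wrist","plate")[:3]:
    m=r["mask"].astype(np.uint8); c,_=cv2.findContours(m,0,2); c=max(c,key=cv2.contourArea)
    p=np.array([ray("wrist",u,v,z,o)[:2] for u,v in c[:,0]],np.float32)
    print(round(r["score"],2),m.sum(),cv2.minEnclosingCircle(p),cv2.boundingRect(c),cv2.fitEllipse(c))
print(ray("wrist",253.5,254.5,z,o)-o["eef_pos"])
for t in (200,203): print(ray("wrist",253.5,t,z,o)-o["eef_pos"])
E
```

```text
0.97 2962 ((0.4914381504058838, -0.07274477183818817), 0.012217273004353046) (242, 31, 59, 64) ((271.24530029296875, 62.4577522277832), (58.08200454711914, 63.110633850097656), 6.524140357971191)
0.92 10905 ((0.4680503010749817, -0.15897029638290405), 0.032437123358249664) (193, 195, 120, 115) ((252.19956970214844, 252.2536163330078), (114.29512023925781, 119.50048065185547), 87.27252960205078)
[ 0.00050674  0.00101644 -0.0045    ]
[ 0.00568147  0.02947524 -0.0045    ]
[ 0.00541242  0.0279956  -0.0045    ]
```

```bash
python3 -m inch '[[12,30,3,4],[27,68,3,8],[42,106,3,13],[57,144,3,18],[72,182,3,23],[84,212,3,27],[92,231,0,28],[95,237,-10,28],[95,237,-25,28],[95,237,-25,28]]' - 40
python3 - <<'E'
from h import *
o=bot.get_obs(); im=bot.snapshot("wrist"); cv2.imwrite("pics/w6.png",im[:,:,::-1]); print(o["eef_pos"],o["ee_rot"],o["ft_force"],o["finger_gap"])
im=bot.snapshot("side")[100:220,200:330]; cv2.imwrite("pics/s6.png",cv2.resize(im[:,:,::-1],None,fx=5,fy=5,interpolation=cv2.INTER_CUBIC))
im=bot.snapshot("top")[150:240,170:290]; cv2.imwrite("pics/t6.png",cv2.resize(im[:,:,::-1],None,fx=6,fy=6,interpolation=cv2.INTER_CUBIC))
E
```

```text
clock: 11.6
eef_pos: [0.5611, 0.0766, 0.1923]
ee_rot: [-179.9, 0.3, 17.6]
ft_force: [0.0, -0.5, -0.1]
finger_gap: 0.0595
[0.5611344  0.07664934 0.19227949] [-179.8632872     0.31137942   17.57053073] [ 0.03458278 -0.46117144 -0.06914699] 0.05950009358930791
```

View pics/s6.png

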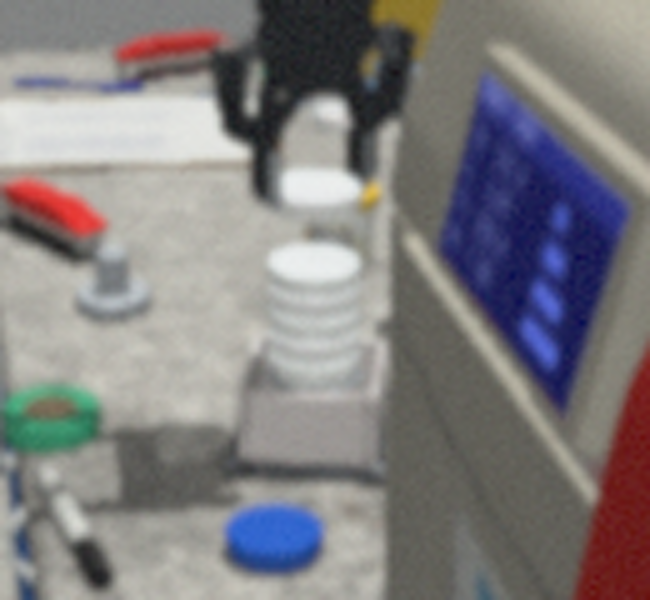

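View pics/t6.png

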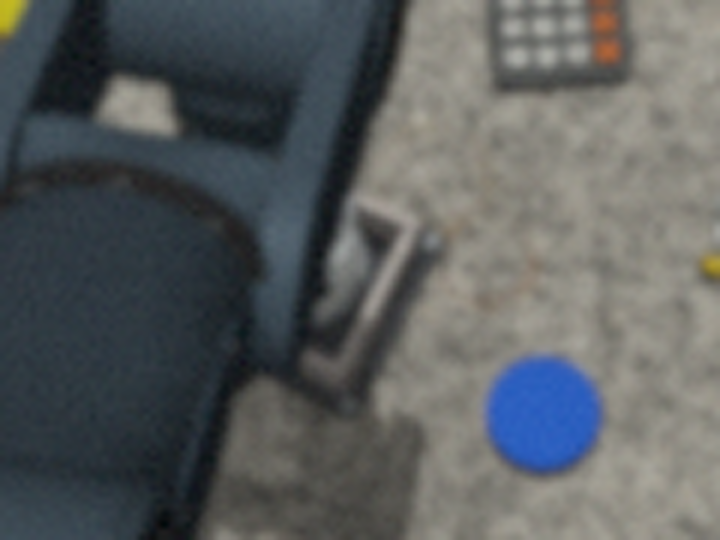

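View pics/w6.png

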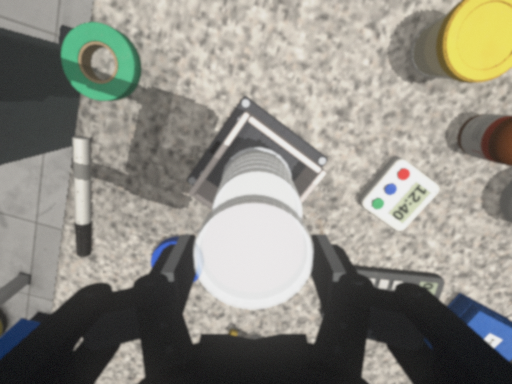

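```bash
python3 - <<'E'
from h import *
o=bot.get_obs()
print(proj("side",[.5635,.0777,.13]),"vs 262.8 152.8; held",proj("side",[.5611,.0775,.188]),"vs 263.8 137.6")
print("wrist", proj("wrist",[.5635,.0777,.13],o),proj("wrist",[.5635,.0777,.08],o),"held",proj("wrist",[.5611,.0775,.188],o))
im=bot.snapshot("wrist")[90:320,180:340]; cv2.imwrite("pics/w6z.png",cv2.resize(im[:,:,::-1],None,fx=2.5,fy=2.5,interpolation=cv2.INTER_CUBIC))
for r in bot.find_in("wrist","magazine"): print(r["score"],toworld("wrist",r["xyz"],o))
E
```

```text
[262.56574505 153.31987031] vs 262.8 152.8; held [261.91640946 136.67450705] vs 263.8 137.6
wrist [254.39706328 211.08621696] [254.18136514 189.57481958] held [250.18660604 252.33875636]
0.74 [0.55635055 0.10037307 0.06107883]
```

View pics/w6z.png

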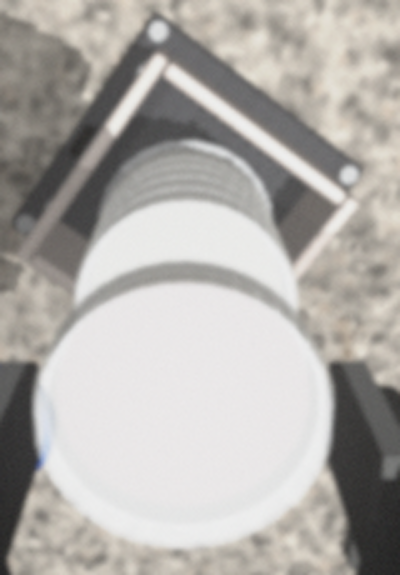

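```bash
python3 - <<'E'
from h import *
o=bot.get_obs(); print(o["clock"],o["eef_pos"],o["ee_rot"],o["ft_force"])
E
```

```text
11.85 [0.56310881 0.07697431 0.19483967] [-1.79968238e+02 -1.00790912e-02  1.75962539e+01] [ 0.91182499  0.50473272 -0.21178739]
```

```bash
python3 -m inch '[[0.5,0,-5,0],[0.5,0,-10,0],[0.5,0,-15,0],[0.5,0,-20,0],[0.5,0,-23,0],[0.5,0,-25,0],[0.5,0,-25,0],[0.5,0,-25,0],[0.5,0,-25,0],[0.5,0,-25,0]]' - 40
python3 -m inch '[[0,0,-1,0],[0,0,-2,0],[0,0,-3,0],[0,0,-4,0],[0,0,-5,0],[0,0,-6,0],[0,0,-7,0],[0,0,-7,0],[0,0,-7,0],[0,0,-7,0]]' - 40
```

```text
clock: 13.1
eef_pos: [0.5637, 0.077, 0.17]
ee_rot: [-180.0, -0.0, 17.6]
ft_force: [0.6, 0.0, -0.1]
finger_gap: 0.0597
clock: 14.35
eef_pos: [0.5637, 0.077, 0.163]
ee_rot: [-180.0, -0.0, 17.6]
ft_force: [0.2, 0.1, -0.8]
finger_gap: 0.0594
```

```bash
python3 -m inch '[[0,0,-1,0],[0,0,-2,0],[0,0,-3,0],[0,0,-4,0],[0,0,-5,0],[0,0,-6,0],[0,0,-6,0],[0,0,-6,0],[0,0,-6,0],[0,0,-6,0]]' - 40
python3 - <<'E'
from h import *
im=bot.snapshot("side")[100:220,200:330]; cv2.imwrite("pics/s7.png",cv2.resize(im[:,:,::-1],None,fx=5,fy=5,interpolation=cv2.INTER_CUBIC))
im=bot.snapshot("wrist")[90:320,180:340]; cv2.imwrite("pics/w7z.png",cv2.resize(im[:,:,::-1],None,fx=2.5,fy=2.5,interpolation=cv2.INTER_CUBIC))
E
```

```text
clock: 15.6
eef_pos: [0.5637, 0.077, 0.157]
ee_rot: [-180.0, -0.0, 17.6]
ft_force: [-0.1, -0.6, -1.0]
finger_gap: 0.0594
```

View pics/s7.png

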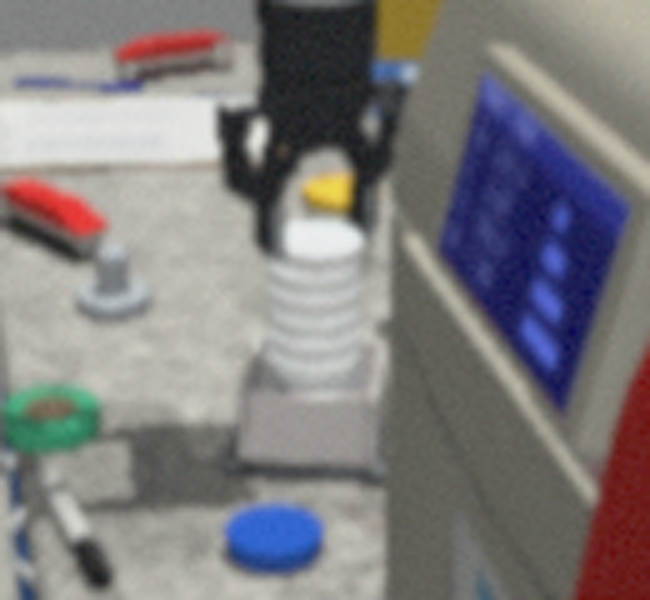

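View pics/w7z.png

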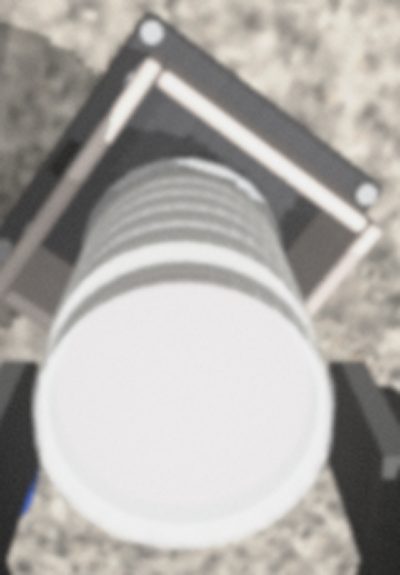

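Side: held plate sits just above the pile top, with right edges in line (363 against 361 in the zoom). Wrist: both centred at x≈184. I'm continuing down in small steps until I feel contact.

```bash
python3 -m inch '[[0,0,-0.5,0],[0,0,-1,0],[0,0,-1.5,0],[0,0,-2,0],[0,0,-2.5,0],[0,0,-3,0],[0,0,-3.5,0],[0,0,-4,0],[0,0,-4,0],[0,0,-4,0]]' - 40
```

```text
clock: 16.95
eef_pos: [0.5641, 0.077, 0.1533]
ee_rot: [-180.0, -0.1, 17.6]
ft_force: [-0.2, 0.3, 4.9]
finger_gap: 0.0596
```

```bash
python3 -m inch '[[0,0,-0.5,0],[0,0,-1,0],[0,0,-1.5,0],[0,0,-2,0],[0,0,-2.5,0],[0,0,-3,0],[0,0,-3,0],[0,0,-3,0],[0,0,-3,0],[0,0,-3,0]]' - 40
```

```text
clock: 18.2
eef_pos: [0.5641, 0.0769, 0.1512]
ee_rot: [180.0, -0.1, 17.6]
ft_force: [-1.4, 0.5, 9.4]
finger_gap: 0.0596
```

I ran one step more than intended, so the push is 9.4 N: safe, but above the 5–8 N band. I'm easing back into the band and holding there.

```bash
python3 -m inch '[[0,0,0.8,0],[0,0,1.6,0],[0,0,1.6,0],[0,0,1.6,0],[0,0,1.6,0],[0,0,1.6,0],[0,0,1.6,0],[0,0,1.6,0],[0,0,1.6,0],[0,0,1.6,0]]' - 40
```

```text
clock: 19.45
eef_pos: [0.5641, 0.0769, 0.1531]
ee_rot: [180.0, -0.1, 17.6]
ft_force: [0.5, -0.3, 5.0]
finger_gap: 0.0599
```

```bash
python3 -m inch '[[0,0,-0.4,0],[0,0,-0.8,0],[0,0,-0.8,0],[0,0,-0.8,0],[0,0,-0.8,0],[0,0,-0.8,0],[0,0,-0.8,0],[0,0,-0.8,0],[0,0,-0.8,0],[0,0,-0.8,0]]' - 40
```

```text
clock: 20.7
eef_pos: [0.5641, 0.0769, 0.1527]
ee_rot: [180.0, -0.1, 17.6]
ft_force: [-0.6, 0.4, 5.8]
finger_gap: 0.0597
```

```bash
python3 -m inch '[[0,0,0.4,0],[0,0,0.8,0],[0,0,1.2,0],[0,0,1.6,0],[0,0,2,0],[0,0,2,0],[0,0,2,0],[0,0,2,0],[0,0,2,0],[0,0,2,0]]' - 20
```

```text
clock: 21.95
eef_pos: [0.564, 0.077, 0.1546]
ee_rot: [180.0, -0.1, 17.6]
ft_force: [0.5, 0.1, 2.7]
finger_gap: 0.0596
```

```bash
python3 -m inch '[[0,0,0.3,0],[0,0,0.6,0],[0,0,0.9,0],[0,0,0.9,0],[0,0,0.9,0],[0,0,0.9,0],[0,0,0.9,0],[0,0,0.9,0],[0,0,0.9,0],[0,0,0.9,0]]' - 20
```

```text
clock: 23.2
eef_pos: [0.5639, 0.0769, 0.1555]
ee_rot: [180.0, -0.1, 17.6]
ft_force: [-0.1, 0.3, 1.4]
finger_gap: 0.0594
```

```bash
python3 -m inch '[[0,0,0,0],[0,0,0,0],[0,0,0,0],[0,0,0,0],[0,0,0,0],[0,0,0,0],[0,0,0,0],[0,0,0,0],[0,0,0,0],[0,0,0,0]]' 1 20
python3 - <<'E'
from h import *
im=bot.snapshot("side")[100:220,200:330]; cv2.imwrite("pics/s8.png",cv2.resize(im[:,:,::-1],None,fx=5,fy=5,interpolation=cv2.INTER_CUBIC))
im=bot.snapshot("wrist"); cv2.imwrite("pics/w8.png",im[:,:,::-1])
E
```

```text
clock: 24.45
eef_pos: [0.5639, 0.0769, 0.1555]
ee_rot: [180.0, -0.1, 17.6]
ft_force: [-0.7, -0.3, 0.1]
finger_gap: 0.0854
```

View pics/s8.png

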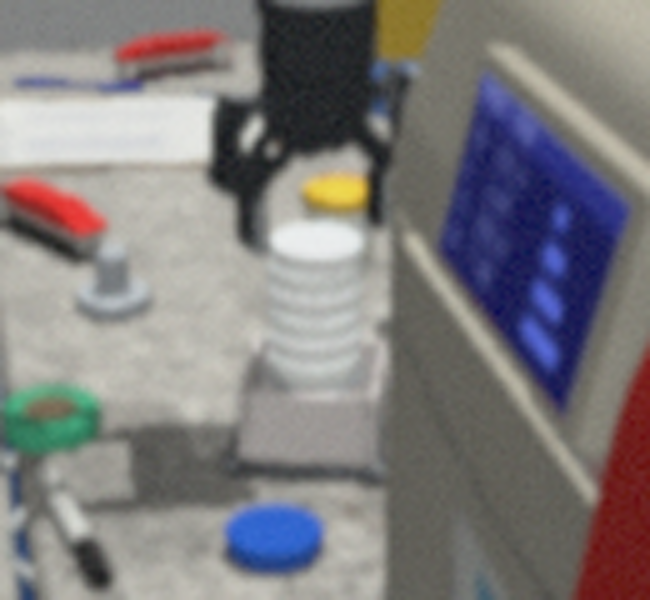

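View pics/w8.png

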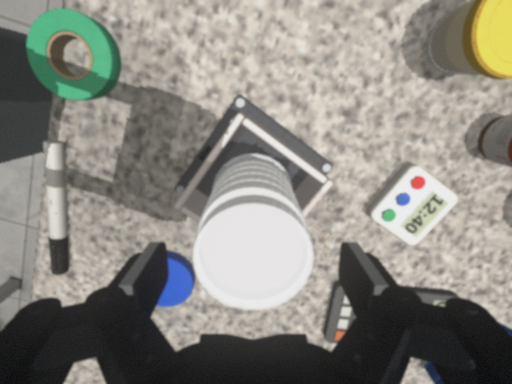

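Side: plate at zoom x 270–364, flush on the pile at 266–361, about 2 mm offset. Wrist: plate resting on the pile with both fingers clear. Next I go up and over to the weight.

```bash
python3 -m inch '[[0,0,15,0],[0,0,45,0],[0,0,75,0],[-15,40,80,5],[-35,90,80,10],[-55,135,80,16],[-75,180,80,22],[-95,225,75,28],[-108,250,65,28],[-108,250,65,28]]' 1 20
python3 - <<'E'
from h import *
o=bot.get_obs(); im=bot.snapshot("wrist"); cv2.imwrite("pics/w9.png",im[:,:,::-1]); print(o["eef_pos"],o["ee_rot"],o["ft_force"])
for r in bot.find_in("wrist","weight")[:6]:
        w=toworld("wrist",r["xyz"],o); print(round(r["score"],2),w.round(4),proj("wrist",w,o).round(0))
a=im
E
```

```text
clock: 25.8
eef_pos: [0.4545, 0.3284, 0.2208]
ee_rot: [-180.0, -0.1, 45.8]
ft_force: [0.5, -0.4, -0.0]
finger_gap: 0.0851
[0.45448278 0.32842175 0.22080131] [-1.79998339e+02 -5.97028009e-02  4.58211513e+01] [ 0.52574212 -0.43988417 -0.01704364]
0.62 [0.4524 0.3429 0.0175] [261. 157.]
```

View pics/w9.png

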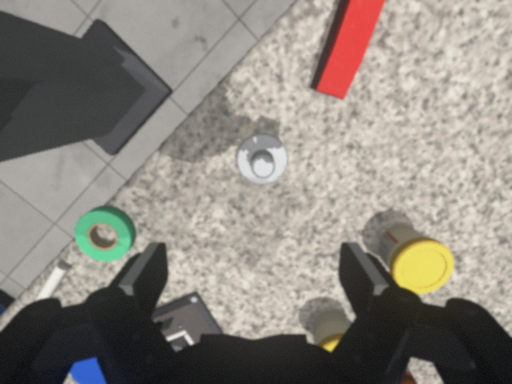

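```bash
python3 - <<'E'
from h import *
o=bot.get_obs()
for r in bot.masks_of("wrist","weight")[:2]:
    m=r["mask"].astype(np.uint8); c,_=cv2.findContours(m,0,2); c=max(c,key=cv2.contourArea)
    p=np.array([ray("wrist",u,v,.015,o)[:2] for u,v in c[:,0]],np.float32)
    print(round(r["score"],2),m.sum(),cv2.boundingRect(c),cv2.minEnclosingCircle(p))
im=bot.snapshot("wrist")[125:195,225:300]; cv2.imwrite("pics/w9z.png",cv2.resize(im[:,:,::-1],None,fx=8,fy=8,interpolation=cv2.INTER_CUBIC))
E
```

```text
0.78 2137 (236, 133, 52, 53) ((0.4581020772457123, 0.33935800194740295), 0.030780941247940063)
```

View pics/w9z.png

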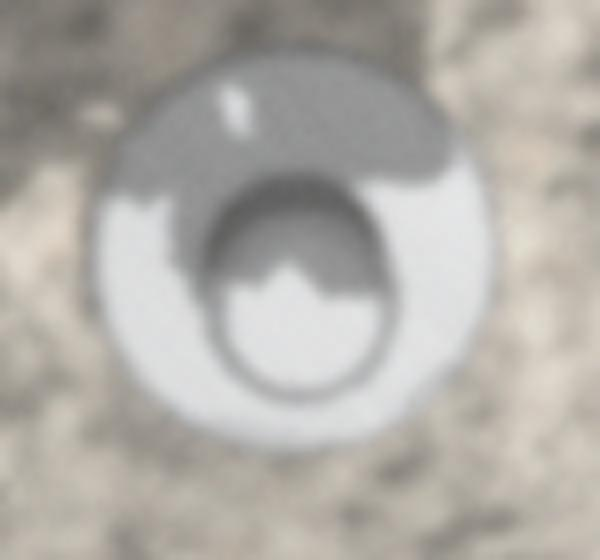

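```bash
python3 - <<'E'
from h import *
o=bot.get_obs()
print(ray("wrist",262.5,163.5,.048,o),ray("wrist",225+293/8,125+250/8,.015,o),o["eef_pos"])
E
```

```text
[0.45677374 0.34085977 0.048     ] [0.45599878 0.34175353 0.015     ] [0.45688282 0.32623825 0.22123087]
```

```bash
python3 - <<'E'
from h import *
print(proj("top",[.4565,.341,.015]),proj("side",[.4565,.341,.015]))
for cam in("top","side"):
    im=bot.snapshot(cam)
    u,v=(int(t) for t in proj(cam,[.4565,.341,.03])); a=im[v-20:v+20,u-25:u+25]; cv2.imwrite(f"pics/{cam}9.png",cv2.resize(a[:,:,::-1],None,fx=12,fy=12,interpolation=cv2.INTER_CUBIC)); print(u,v)
o=bot.get_obs(); print(o["eef_pos"]); im=bot.snapshot("wrist"); cv2.imwrite("pics/w9z.png",cv2.resize(im[125:195,225:300,::-1],None,fx=8,fy=8,interpolation=cv2.INTER_CUBIC))
E
```

```text
[134.04686207 218.32989871] [222.13245955 157.4178959 ]
132 217
221 153
[0.45686503 0.32605288 0.22102316]
```

View pics/top9.png

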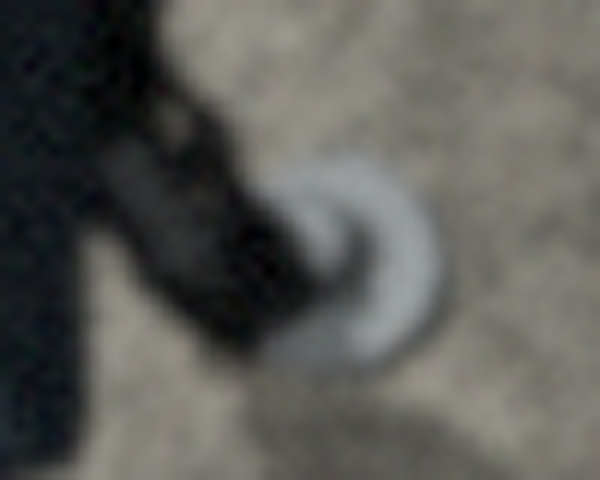

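View pics/side9.png

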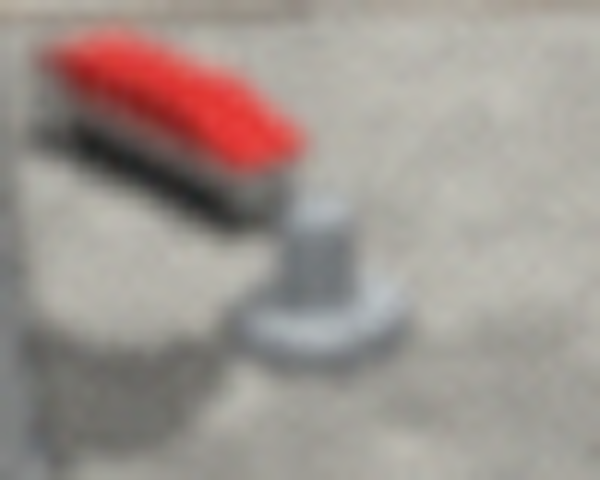

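View pics/w9z.png

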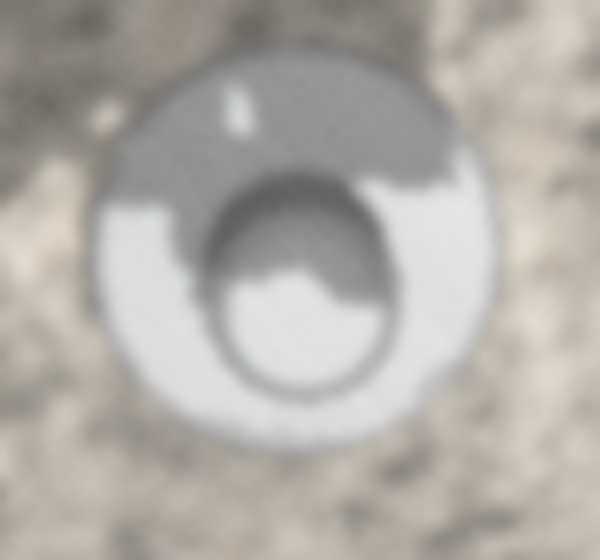

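```bash
python3 -m inch '[[-1,13,-20,0],[-1,13,-50,0],[-1,13,-80,0],[-1,13,-105,0],[-1,13,-120,0],[-1,13,-128,0],[-1,13,-131,0],[-1,13,-131,0],[-1,13,-131,0],[-1,13,-131,0]]' 1 20
python3 - <<'E'
from h import *
o=bot.get_obs(); im=bot.snapshot("wrist"); cv2.imwrite("pics/w10.png",im[:,:,::-1]); print(o["eef_pos"],o["ee_rot"],o["ft_force"])
for z in (.015,.048): print(proj("wrist",[o["eef_pos"][0],o["eef_pos"][1],z],o))
E
```

```text
clock: 27.4
eef_pos: [0.4561, 0.3393, 0.0905]
ee_rot: [179.9, -0.2, 45.5]
ft_force: [-0.0, 0.1, -0.0]
finger_gap: 0.0856
[0.4560708  0.33926075 0.09051564] [179.93957024  -0.19246336  45.51012474] [-0.00207412  0.07681128 -0.02240032]
[252.62167084 206.20157752]
[252.73945446 224.93266625]
```

View pics/w10.png

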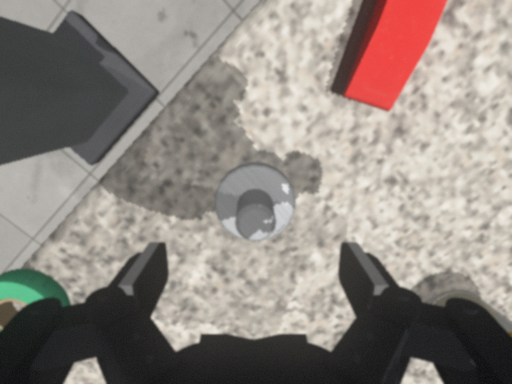

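```bash
python3 -m inch '[[-0.4,3.5,-4,0],[-0.4,3.5,-10,0],[-0.4,3.5,-18,0],[-0.4,3.5,-26,0],[-0.4,3.5,-34,0],[-0.4,3.5,-42,0],[-0.4,3.5,-48,0],[-0.4,3.5,-52,0],[-0.4,3.5,-54,0],[-0.4,3.5,-54,0]]' 1 20
python3 - <<'E'
from h import *
o=bot.get_obs(); im=bot.snapshot("wrist"); cv2.imwrite("pics/w11.png",im[:,:,::-1]); print(o["eef_pos"],o["ee_rot"],o["ft_force"])
for z in (.015,.048): print(proj("wrist",[o["eef_pos"][0],o["eef_pos"][1],z],o))
E
```

```text
clock: 28.7
eef_pos: [0.4556, 0.3427, 0.0364]
ee_rot: [179.9, -0.2, 45.5]
ft_force: [0.0, 0.3, -0.2]
finger_gap: 0.0854
[0.45560061 0.34272919 0.03641732] [179.94335734  -0.18081031  45.51293755] [ 0.00559714  0.25479738 -0.15401401]
[252.84592393 240.68359171]
[253.04807877 274.92009094]
```

View pics/w11.png

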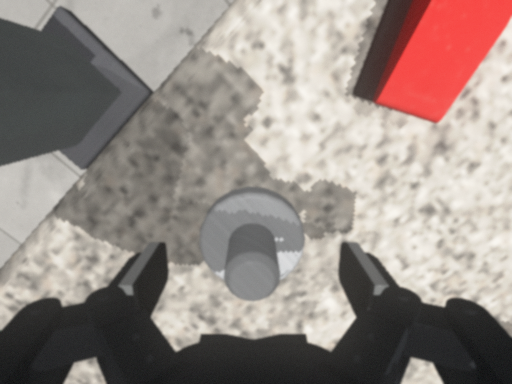

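Disc centre at (252,238) and knob top at (252,276) match the predictions (253,241) and (253,275). Closing on the knob.

```bash
python3 -m inch '[[0,0,0,0],[0,0,0,0],[0,0,0,0],[0,0,0,0],[0,0,0,0],[0,0,0,0],[0,0,0,0],[0,0,0,0],[0,0,0,0],[0,0,0,0]]' -1 60
```

```text
clock: 30.0
eef_pos: [0.4558, 0.3428, 0.0369]
ee_rot: [179.9, -0.2, 45.5]
ft_force: [0.5, 0.9, 4.5]
finger_gap: 0.0239
```

```bash
python3 -m inch '[[0,0,3,0],[0,0,10,0],[0,0,25,0],[0,0,50,0],[0,0,85,0],[0,0,120,0],[0,0,155,0],[0,0,185,0],[0,0,200,0],[0,0,200,0]]' - 60
python3 -m inch '[[0,0,0,0],[0,0,0,0],[5,-15,0,-1],[12,-30,0,-4],[18,-45,0,-6],[18,-45,0,-6],[18,-45,0,-6],[18,-45,0,-6],[18,-45,0,-6],[18,-45,0,-6]]' - 60
python3 - <<'E'
from h import *
o=bot.get_obs(); im=bot.snapshot("wrist"); cv2.imwrite("pics/w12.png",im[:,:,::-1]); print(o["eef_pos"],o["ee_rot"],o["ft_force"],o["finger_gap"])
im=bot.snapshot("side")[80:200,180:310]; cv2.imwrite("pics/s12.png",cv2.resize(im[:,:,::-1],None,fx=5,fy=5,interpolation=cv2.INTER_CUBIC))
E
```

```text
clock: 31.25
eef_pos: [0.4561, 0.343, 0.238]
ee_rot: [179.9, -0.3, 45.5]
ft_force: [0.4, -0.8, -3.7]
finger_gap: 0.0241
clock: 32.5
eef_pos: [0.4739, 0.2983, 0.238]
ee_rot: [179.9, -0.3, 39.6]
ft_force: [0.5, -0.8, -3.4]
finger_gap: 0.0244
[0.47390524 0.2982579  0.23801533] [179.88345139  -0.34264795  39.55216253] [ 0.47673136 -0.78132051 -3.3592393 ] 0.024429583698620146
```

View pics/w12.png

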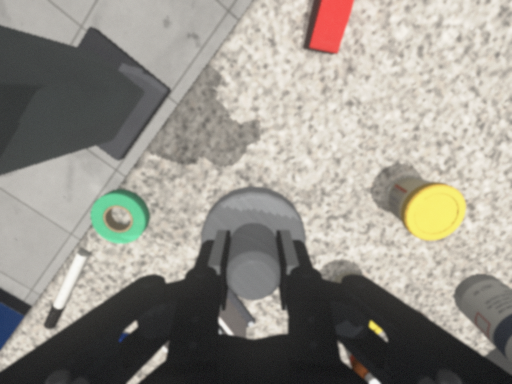

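View pics/s12.png

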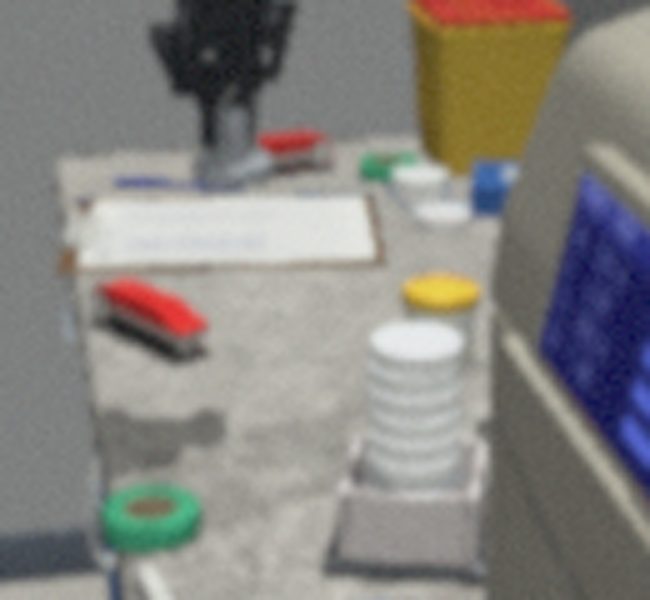

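```bash
python3 -m inch '[[5,-12,0,-1],[16,-40,0,-4],[30,-75,0,-8],[45,-112,0,-12],[60,-148,0,-16],[73,-180,0,-19],[82,-203,0,-21],[88,-218,0,-22],[89.5,-222,0,-22],[89.5,-222,0,-22]]' - 60
python3 -m inch '[[0,0,-3,0],[0,0,-8,0],[0,0,-14,0],[0,0,-20,0],[0,0,-26,0],[0,0,-29,0],[0,0,-30,0],[0,0,-30,0],[0,0,-30,0],[0,0,-30,0]]' - 60
python3 - <<'E'
from h import *
o=bot.get_obs(); im=bot.snapshot("wrist"); cv2.imwrite("pics/w13.png",im[:,:,::-1]); print(o["eef_pos"],o["ee_rot"],o["ft_force"],o["finger_gap"])
im=bot.snapshot("side")[80:200,200:330]; cv2.imwrite("pics/s13.png",cv2.resize(im[:,:,::-1],None,fx=5,fy=5,interpolation=cv2.INTER_CUBIC))
E
```

```text
clock: 33.85
eef_pos: [0.5631, 0.0764, 0.2379]
ee_rot: [179.9, -0.3, 17.5]
ft_force: [-0.2, 0.2, -3.0]
finger_gap: 0.0243
clock: 35.1
eef_pos: [0.5632, 0.0764, 0.2081]
ee_rot: [179.9, -0.3, 17.5]
ft_force: [0.6, -0.2, -3.5]
finger_gap: 0.0242
[0.56324911 0.07638702 0.20812928] [179.91065665  -0.34002929  17.54093328] [ 0.57670007 -0.21626031 -3.52072528] 0.024240369100989225
```

View pics/w13.png

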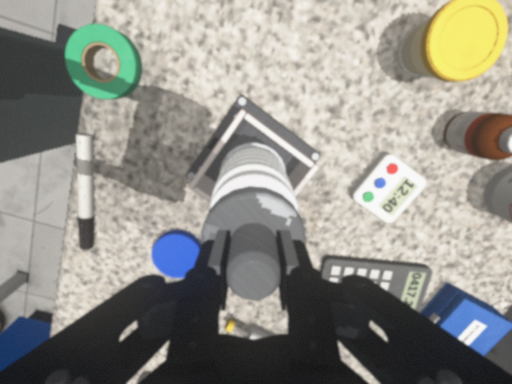

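View pics/s13.png

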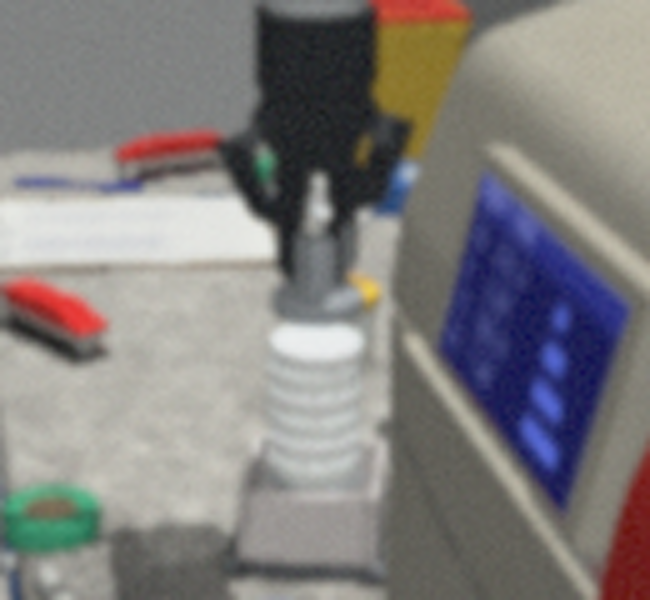

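Wrist: disc and pile both centred at x≈253. Side: disc at about 319 over the plate at 317. Lowering.

```bash
python3 -m inch '[[0,0,-2,0],[0,0,-4,0],[0,0,-6,0],[0,0,-8,0],[0,0,-10,0],[0,0,-12,0],[0,0,-13,0],[0,0,-13,0],[0,0,-13,0],[0,0,-13,0]]' - 60
```

```text
clock: 36.45
eef_pos: [0.5633, 0.0764, 0.1952]
ee_rot: [179.9, -0.3, 17.5]
ft_force: [-0.1, 0.8, -3.4]
finger_gap: 0.0242
```

```bash
python3 -m inch '[[0,0,-0.5,0],[0,0,-1,0],[0,0,-1.5,0],[0,0,-2,0],[0,0,-2.5,0],[0,0,-3,0],[0,0,-3.5,0],[0,0,-4,0],[0,0,-4,0],[0,0,-4,0]]' - 60
```

```text
clock: 37.7
eef_pos: [0.5633, 0.0764, 0.1912]
ee_rot: [179.9, -0.3, 17.5]
ft_force: [0.3, 0.2, -3.3]
finger_gap: 0.0242
```

```bash
python3 -m inch '[[0,0,-0.5,0],[0,0,-1,0],[0,0,-1.5,0],[0,0,-2,0],[0,0,-2.5,0],[0,0,-3,0],[0,0,-3.5,0],[0,0,-4,0],[0,0,-4,0],[0,0,-4,0]]' - 60
```

```text
clock: 38.95
eef_pos: [0.5633, 0.0764, 0.1873]
ee_rot: [179.9, -0.4, 17.5]
ft_force: [-0.2, -0.8, -1.1]
finger_gap: 0.0244
```

```bash
python3 -m inch '[[0,0,-0.4,0],[0,0,-0.8,0],[0,0,-1.2,0],[0,0,-1.2,0],[0,0,-1.2,0],[0,0,-1.2,0],[0,0,-1.2,0],[0,0,-1.2,0],[0,0,-1.2,0],[0,0,-1.2,0]]' - 60
```

```text
clock: 40.2
eef_pos: [0.5633, 0.0764, 0.1861]
ee_rot: [179.9, -0.4, 17.5]
ft_force: [-0.5, -0.4, 1.2]
finger_gap: 0.0241
```

```bash
python3 -m inch '[[0,0,0,0],[0,0,0,0],[0,0,0,0],[0,0,0,0],[0,0,0,0],[0,0,0,0],[0,0,0,0],[0,0,0,0],[0,0,0,0],[0,0,0,0]]' 0.5 20
python3 - <<'E'
from h import *
o=bot.get_obs(); im=bot.snapshot("wrist"); cv2.imwrite("pics/w14.png",im[:,:,::-1]); print(o["eef_pos"],o["ee_rot"],o["ft_force"],o["finger_gap"])
E
```

```text
clock: 41.45
eef_pos: [0.5633, 0.0764, 0.1861]
ee_rot: [179.9, -0.4, 17.5]
ft_force: [0.0, -0.0, -0.4]
finger_gap: 0.0639
[0.56332229 0.07638855 0.18613758] [179.90037294  -0.35395466  17.54647568] [ 0.03857972 -0.01413536 -0.36511279] 0.06387575427454992
```

View pics/w14.png

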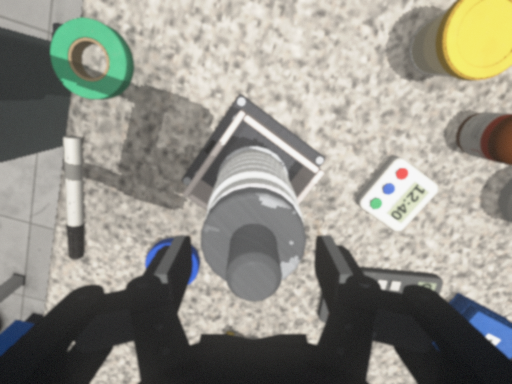

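Released: the weight stands with its disc at (253,237) and knob at (254,272), fingers clear. Retreating straight up, then back to give the top camera a view.

```bash
python3 -m inch '[[0,0,5,0],[0,0,15,0],[0,0,30,0],[0,0,50,0],[0,0,70,0],[0,0,90,0],[0,25,95,0],[0,60,95,0],[0,100,95,0],[0,140,95,0]]' 1 20
python3 -m inch '[[0,0,0,0],[0,20,0,0],[-10,50,0,0],[-20,80,0,0],[-20,80,0,0],[-20,80,0,0],[-20,80,0,0],[-20,80,0,0],[-20,80,0,0],[-20,80,0,0]]' 1 20
python3 - <<'E'
from h import *
im=bot.snapshot("side")[100:220,200:330]; cv2.imwrite("pics/s15.png",cv2.resize(im[:,:,::-1],None,fx=5,fy=5,interpolation=cv2.INTER_CUBIC))
im=bot.snapshot("top")[130:265,100:300]; cv2.imwrite("pics/t15.png",cv2.resize(im[:,:,::-1],None,fx=4,fy=4,interpolation=cv2.INTER_CUBIC))
for z in (.145,.2): print(proj("top",[.5635,.077,z]),proj("side",[.5635,.077,z]))
E
```

```text
clock: 42.75
eef_pos: [0.5635, 0.2175, 0.2826]
ee_rot: [179.9, -0.5, 17.5]
ft_force: [0.0, 0.2, -1.0]
finger_gap: 0.0858
clock: 44.0
eef_pos: [0.5436, 0.2973, 0.2826]
ee_rot: [179.9, -0.5, 17.5]
ft_force: [0.2, 0.8, -0.5]
finger_gap: 0.0856
[218.71458775 186.06746247] [262.6292179  149.14632179]
[217.41879617 181.14963769] [262.69321886 133.11493177]
```

View pics/s15.png

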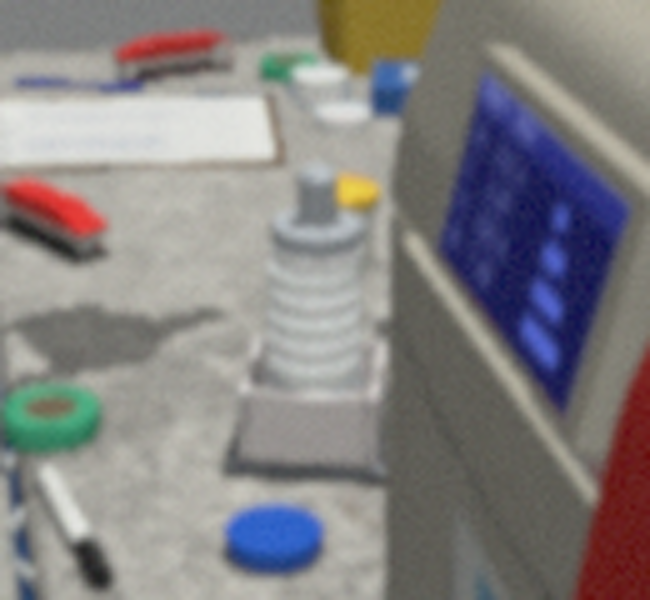

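View pics/t15.png

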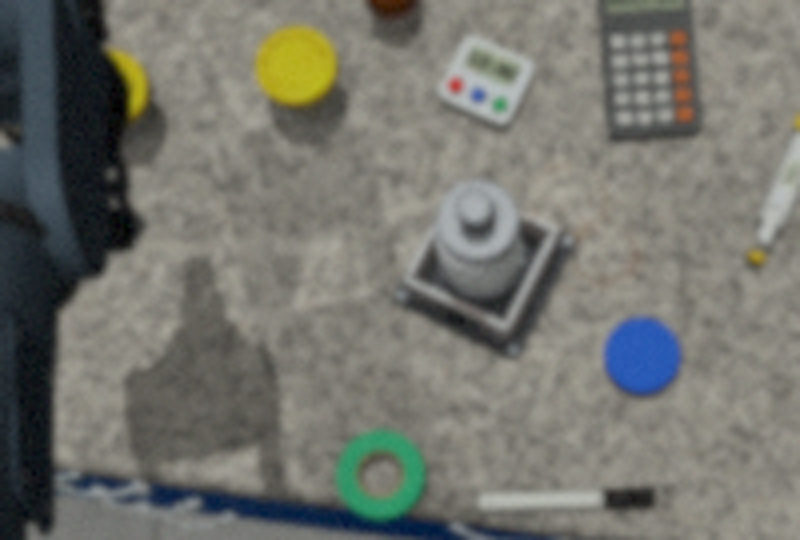

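The weight stands upright and in line on the pile in both views. The tape roll, the marker and the nearer cup look unmoved, and the arm is clear. Handing in.

```bash
python3 -c "
from station import bot
print(bot.job_done(), bot.get_obs()['clock'])"
```

```text
the job is handed in; nothing more can be done
the job is handed in; nothing more can be done
```

The plate is seated on the pile and the steel weight stands upright on top of it, and I handed the job in at about 44 s of the 72 s. No verdict was reported.

- **Plate:** I lowered it in small steps until I felt it touch. I held it at about 5 to 6 N for over 2 s, eased the push to about 1.4 N and let go.
- **Overshoot:** one step too many briefly took the push to 9.4 N, above the 5 to 8 N you asked for but well below 20 N. I eased it back into range before the hold.
- **Weight:** it pulled about 3.4 N in the gripper. I lowered it to about 4.6 N on the plate and let go at no more than about 1 mm above its resting height.
- **Last checks:** in the final side and top pictures the weight stands upright on the plate, with a sideways offset from the pile of about 2 to 3 mm.
- **Bystanders:** the tape roll, the marker and the right cup look unmoved. The left cup was mostly hidden by the arm in the last top picture, so I could not fully check it. The arm never came near it at its height.

The first overview estimates of the weight's position were 10 to 15 mm off. I corrected this with close-up wrist pictures before gripping it.

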